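# Unbolt and open the battery cage with the hook rod

## Task

The battery cage across the bench is bolted, and its bolt is out of reach. Take the hook rod from its stand, use it to draw the cage's bolt right back and then to swing its door wide open, until it stands about square to the cage front, and lay the rod back in both notches of its stand, hook down and at the same end as before. Touch the cage only with the rod, not with the hand, and do not disturb the other things on the bench.

Things in the scene. Friction and masses are not known exactly. Their poses are not given: they have to be found in the camera images.
- rod_grip (a point): Grasp point of the loose hook rod (0.22 kg, 320 mm), centre of its wooden handle's section; 75 mm above the bench while the rod lies level in its stand. x along the rod to the hook, z up while the hook points down. Handle: flat sides, 24 x 24 mm, from 80 mm behind this point to 30 mm ahead; then a collar and a round 8 mm shaft. The rod balances about 20 mm ahead of this point.
- rod_tip (a point): Lower end of the hook, on its axis: 230 mm ahead of rod_grip and 45 mm below it. The hook is a right-angle bend: the shaft turns down into a straight pin 8 mm thick that ends 45 mm below the shaft's axis. Axes as rod_grip.
- stand: Fixed plywood stand; origin on the bench, x to the hook end, z up. Base 185 x 80 x 9 mm. Two uprights 12 mm thick, 72 mm wide: at x = -45 mm one with a notch 36 mm wide, floor 63 mm up, for the handle; at x = +90 mm one with a notch 20 mm wide, floor 71 mm up, for the shaft. Ears rise 18 mm above the floors. Between the uprights the handle is free for the gripper.
- stand_seat (a point): Where rod_grip belongs when the rod lies in the stand: 75 mm above the bench, on the centre line of both notches, 20 mm towards the hook end from the stand's origin. Axes as the stand.
- cage: Fixed battery cage, grey steel box with mesh top and mesh door, 300 mm wide (x from -5 to 295), 220 deep (y from -240 to -20), 240 high; origin on the bench on the door's upright hinge axis, at the cage's near front corner. Its front is the +y side: door face at y = -4 mm, hinge at x = 0, free edge at x = 260 mm, door from 30 to 225 mm above the bench. The barrel bolt lies along x near the top of the door.
- bolt (a joint): How far the barrel bolt is drawn (m): 0 shot, 0.045 right back at its stop. It slides along the cage's -x (to the hinge), rubs with 3 N, stays where left. Its knob is a stem 10 mm thick that sticks out along the cage's +y, with an 18 mm ball at the end. Stem's middle, shot and door shut: x = 220, y = 34, z = 195 mm in the cage's frame; a hook has room from y = 24 to 46. Shot, the bolt holds the door, up to 0.02.
- door_handle (a point): Middle of the bar of the door's bow handle, 95 mm above the bench. The bar is 10 mm thick, 90 mm long, level, along the cage's x, its axis 40 mm off the door's face, so that 35 mm are free between face and bar, open from above and below. Axes as the door.
- cage_hinge (a point): Point on the door's upright hinge axis at the handle's height. While the door is shut the middle of the handle bar lies 120 mm along the cage's x and 36 mm along its y from it. Axes as the cage.
- cage_door (a joint): Opening of the door (rad): 0 shut, 1.57 square to the cage front, 1.6 at its stop. It turns anticlockwise seen from above (the free edge swings out to the cage's +y), needs about 0.1 N m and stays where it is left.
- brush_a_mid (a point): Bystander, not to be moved: round wooden brush head, bristles down, 60 mm across, 50 mm high, on the thin fibreboard panel; point at its centre
- brush_b_mid (a point): Bystander, not to be moved: second round brush head, 60 mm across, 50 mm high, on the bench; point at its centre
- spool_mid (a point): Bystander, not to be moved: reel of solder lying flat, 60 mm across, 26 mm high; point at its centre
- pliers_mid (a point): Bystander, not to be moved: pliers lying flat, 160 mm long, 16 mm high; point at its centre
- iron_mid (a point): Bystander, not to be moved: soldering iron with wooden handle on a small steel rest, 220 mm long, 38 mm high; point at its centre
- jar_mid (a point): Bystander, not to be moved: clear closed jar, 68 mm across, 85 mm high; point at its centre
Not all that is in view belongs to the job. Of the things that look like the stand, the smaller one is meant.

How it is judged:
On the way, in this order (a step that is already met when the one before it is completed fails the run):
1. the bolt is drawn right back (at least 38 of its 45 mm) with the door still shut (value of joint bolt above 0.038 m and value of joint cage_door below 0.3 rad), for 0.1 s.
2. the door is open by at least 1.15 rad (66 degrees) (value of joint cage_door above 1.15 rad), for 0.2 s.
At the end, for the whole second after the job is handed in: Bolt drawn at least 38 of 45 mm; door open at least 1.15 rad (66 degrees). Rod released in both stand notches, hook down at the front end: grasp point within 25 mm lengthwise, 12 mm sideways, 6 mm in height of the seat; pin end within 30 mm sideways of the centre line, 18 to 42 mm high (value of joint bolt above 0.038 m and value of joint cage_door above 1.15 rad and x of rod_grip in the frame of stand between -0.005 and 0.045 m and y of rod_grip in the frame of stand between -0.012 and 0.012 m and z of rod_grip in the frame of stand between 0.069 and 0.081 m and z of rod_tip in the frame of stand between 0.018 and 0.042 m and y of rod_tip in the frame of stand between -0.03 and 0.03 m and x of rod_tip in the frame of stand above 0.2 m); the robot touches nothing.
It fails at once if the hand or the arm touches the cage, its door or its bolt (more than 1 N) (contact force between any of the fingers, the arm and cage above 1 N).
It fails at once if a bystander is moved by more than 25 mm (distance of any of brush_a_mid, brush_b_mid, spool_mid, pliers_mid, iron_mid, jar_mid from where it was at the start of the episode above 0.025 m).
It also fails if it takes over 62 s, if anything falls off the work surface, if the arm or the gripper's body presses on something with over 40 N, if the wrist force passes 120 N, or if a joint passes its speed limit or range.

## Robot

A 6-joint arm with a two-finger parallel gripper is mounted at the origin on the work surface. World frame = base frame: x ahead of the robot, y to its left, z up, the work surface at z = 0. Lengths are in m, angles in rad, forces in N, time in s.
With the tool pointing down it reaches from about 0.35 to 0.975 m from the base axis. Payload 4.9 kg.
Tool frame: the origin (TCP) lies at the very end of the fingers, on their centre line; the grasp point (between the pads) lies 19 mm behind it; x points along the fingers, y is the direction in which the jaws open and shut, and the axes are right-handed (so a half turn about x gives the same grasp; the last joint's range is limited). The gripper opens to 85 mm and grips with 20 to 120 N. Pads are 22 mm wide; open, the fingers measure 114 mm over their backs; the gripper's body (76 mm by 85 mm) begins 54 mm behind the grasp point. The pads swing forward as they close: fully open they stand 13 mm farther back than shut.
Start: joints at [-1.25, 0.053, 1.613, -0, 1.476, -0.119], TCP at [0.266, -0.566, 0.231] pointing down, gripper open.
Joint ranges: [-3.01, 3.01], [-1.01, 2.22], [0.06, 2.58], [-1.02, 4.17], [0.09, 2.62], [-3.14, 3.14]. Speed limits (rad/s): [2.57, 2.57, 3.14, 3.14, 3.14, 3.14].

## Interface

Orientations are given as a rotation vector (axis times angle).
In Python, from station import ctrl, get_image, calibration, finish_job, search_frame, cut_out, mark_of gives the robot as it stands. The module is installed in compiled form; this text tells all that it offers.
- The arm moves only by the tool arm_command, never from a script. Its argument "plan" is a list that holds one entry, the list of rows, each a list of 7 numbers: the shift along the tool's x, y, z in m, then the turn, a rotation vector about the tool's x, y, z in degrees, then the finger opening in m, from 0 to 0.0854. A call has 1 to 20 rows; each row shifts and turns the pose as measured when the row begins, along the tool's axes as they then stand; what a row does not reach is not made up. A row lasts 1/12 s, in which the tool goes at most 41.7 mm and 7.16 degrees, less where a joint would pass 70% of its speed; a pose out of reach is approached as far as the arm can. A call with a gripper value outside its range is refused whole. The fingers move at their own pace and stop on an object; "squeeze" is the grip in N (left out, the last holds). Time passes only in rows, so rows that do not move let the fingers close. It gives the time, the measured TCP pose, the force and the opening at its end, in the units of the state.
- ctrl.get_obs(): the state, without advancing time (a new reading comes with each control period).
- get_image(name): name is "side" or "top" or "wrist"; returns the picture (420x560x3 uint8, red, green, blue); there is no depth.
- calibration(name): a dict with "fx", "fy", "cx", "cy" (pixels), "cam_to_world" (4x4, takes a point from camera to world coordinates); the wrist camera has in their place "hand_eye" (4x4, takes a point from camera to tool coordinates, whose origin is the TCP and whose axes are the tool frame's). Camera axes: x right, y down, z forward; pixel columns grow to the right and rows downward; lengths in m; the calibration is good to about 2 mm. A picture is of the moment at which its call begins: read the wrist's pose just before it. calibration takes no time and is no camera call.
- finish_job(): hands the job in, once; it reports no verdict.
Trained networks look in the newest picture that a camera, given by its name, has taken for a name from the list of things; names that differ only in an ending like _2 or _b are one class to them, and where a whole thing is asked for, a point or a joint stands for the part that bears it (a point fixed in the world has none). Each returns a list of dicts, best first, with "conf" (0 to 1); they miss things now and then, are a little off and sometimes report something else, mostly with a low value. They report only what shows in the picture. A call takes as long as a camera call. They do not tell look-alikes from the thing itself.
- search_frame(camera, thing): "at" ([x, y, z] in m, in the coordinates of the camera as it stood for that picture, good to about 4 mm: the middle of the surface that is visible of it).
- cut_out(camera, thing): "mask" (420x560 bool, what is visible of it).
- mark_of(camera, thing): "at" ([x, y, z] in m, in the coordinates of the camera as it stood for that picture, good to about 4 mm: a listed point, or the origin of a listed thing).
The state is a dict: "t": time; "q": joint angles; "dq": joint speeds; "effort": joint torques, N m; "tool_pos": TCP position; "tool_rot": TCP orientation; "contact_force": force on the tool from outside, world axes, zero at the start; "wrist_torque": the same for the moment, N m; "opening": finger opening in m.
Only numpy, scipy, OpenCV 4.12 (cv2) and the standard library are available. Lean on these libraries where they do the work, as an engineer would, in place of code of your own. Each camera call takes 0.05 s, during which the arm holds its last target. There are 200 camera calls.

## Working session

There is one attempt and no reset: what is moved stays moved. The work goes in short steps, Python scripts to look and compute and a tool call to move; the robot and the scene stay as the last step left them, time stands still between calls to the robot, and variables do not carry over. Pictures are saved under pics/ and viewed, about 8 in all and at most 12, crops included, and the job is handed in when it is done.

Besides the shell and the picture viewer there is one more tool, called after ">>>" as a command line: name --argument value ..., lists and objects as JSON in quotes. arm_command: Moves the arm, as the interface text tells. Its arguments: {"type":"object","properties":{"plan":{"type":"array","items":{"type":"array","items":{"type":"array","items":{"type":"number"}}}},"squeeze":{"type":"number"}},"required":["plan"]}

```bash
mkdir -p pics
cat > h.py <<'E'
import numpy as np, cv2
from station import ctrl,get_image,calibration,finish_job,search_frame,cut_out,mark_of
from scipy.spatial.transform import Rotation as R
def T(cam):
    c=calibration(cam)
    if cam!='wrist': return np.array(c['cam_to_world'])
    o=ctrl.get_obs(); M=np.eye(4); M[:3,:3]=R.from_rotvec(o['tool_rot']).as_matrix(); M[:3,3]=o['tool_pos']
    return M@np.array(c['hand_eye'])
def snap(cam,name=None):
    im=get_image(cam)
    if name: cv2.imwrite('pics/'+name+'.png',im[:,:,::-1])
    return im
def w(cam,at): return (T(cam)@np.r_[at,1])[:3]
def px(cam,p):
    c=calibration(cam); q=np.linalg.inv(T(cam))@np.r_[p,1]; return np.array([c['fx']*q[0]/q[2]+c['cx'],c['fy']*q[1]/q[2]+c['cy']])
def marks(cam,names,f=mark_of):
    for n in names:
        for d in f(cam,n)[:3]:
            p=w(cam,d['at']); print(cam,n,round(float(d['conf']),2),p.round(3),px(cam,p).round())
def st():
    o=ctrl.get_obs(); print('t',round(o['t'],2),'p',np.round(o['tool_pos'],4),'R',R.from_rotvec(o['tool_rot']).as_matrix().round(3).tolist(),'F',np.round(o['contact_force'],1),'op',round(o['opening'],4),'q',np.round(o['q'],3))
E
python3 - <<'E'
from h import *
st()
a=snap('side','s0');b=snap('top','t0')
N=['rod_grip','rod_tip','stand','stand_seat','cage','door_handle','cage_hinge','bolt']
for c in('side','top'): marks(c,N)
marks('top',['brush_a_mid','spool_mid','pliers_mid','iron_mid','jar_mid'])
E
```

```text
t 0.0 p [ 0.2659 -0.5649  0.2301] R [[-0.001, 0.426, -0.905], [0.002, -0.905, -0.426], [-1.0, -0.002, -0.0]] F [0.1 0.1 0.6] op 0.0853 q [-1.25   0.053  1.614 -0.     1.476 -0.119]
side rod_grip 0.84 [0.459 0.296 0.071] [260. 284.]
side rod_grip 0.24 [0.686 0.251 0.025] [189. 268.]
side rod_tip 0.82 [0.685 0.25  0.023] [189. 268.]
side stand 0.85 [ 0.162  0.379 -0.004] [367. 349.]
side stand 0.57 [ 0.438  0.3   -0.006] [268. 303.]
side stand_seat 0.76 [0.187 0.379 0.098] [362. 325.]
side stand_seat 0.56 [0.461 0.291 0.072] [259. 282.]
side cage 0.64 [ 0.621 -0.185 -0.001] [252. 183.]
side door_handle 0.89 [ 0.743 -0.165  0.094] [216. 161.]
side cage_hinge 0.93 [ 0.625 -0.188  0.092] [250. 161.]
side cage_hinge 0.39 [0.458 0.293 0.071] [260. 283.]Traceback (most recent call last):
  File "<stdin>", line 5, in <module>
  File "h.py", line 18, in marks
    for d in f(cam,n)[:3]:
             ~^^^^^^^
ValueError: it knows: brush_a_mid, brush_b_mid, cage, cage_hinge, door_handle, iron_mid, jar_mid, pliers_mid, rod_grip, rod_tip, spool_mid, stand, stand_seat
```

```bash
python3 -c "
import cv2,numpy as np
a=cv2.imread('pics/s0.png');b=cv2.imread('pics/t0.png')
cv2.imwrite('pics/st.png',cv2.resize(np.vstack([a,b]),None,fx=.714,fy=.714,interpolation=cv2.INTER_AREA))"
```

```text
(no output)
```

View pics/s0.png

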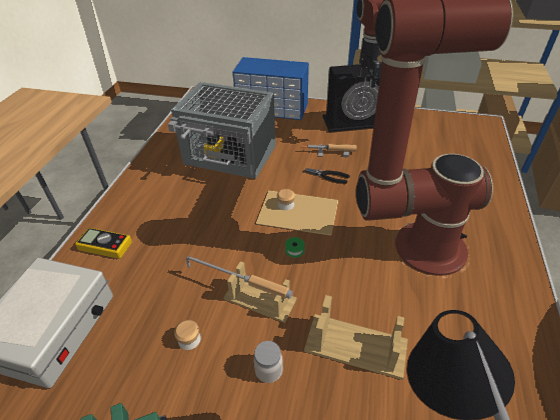

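View pics/t0.png

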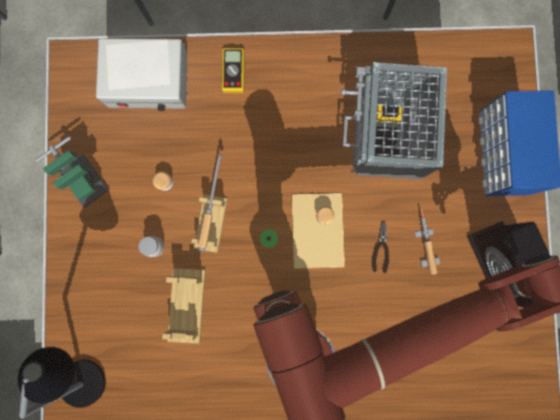

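The small stand holds the rod (handle at side px 260,284; top px 208,220). The larger empty stand at side px 360,340, top px 185,305 is the look-alike. The cage sits at side px 225,140, with its front facing +y. The brush on the panel is near the hand's path, but low. Next I'll measure from the top camera.

Run:
```python
from h import *
N=['rod_grip','rod_tip','stand','stand_seat','cage','door_handle','cage_hinge']
snap('top');marks('top',N)
for n in ['bolt','cage_door']: 
  for c in('top','side'):
    try: marks(c,[n],search_frame)
    except Exception as e: print(e)
marks('top',['brush_a_mid','brush_b_mid','spool_mid','jar_mid'])
im=cv2.imread('pics/t0.png')[130:270,150:260]; cv2.imwrite('pics/c0.png',cv2.resize(im,None,fx=4,fy=4,interpolation=cv2.INTER_CUBIC))
```

```text
top rod_grip 0.96 [0.465 0.297 0.071] [205. 222.]
top rod_grip 0.5 [ 0.749 -0.163  0.099] [345. 130.]
top rod_grip 0.43 [0.469 0.297 0.076] [205. 220.]
top rod_tip 0.84 [0.688 0.245 0.032] [222. 156.]
top rod_tip 0.38 [ 0.478 -0.092  0.03 ] [324. 215.]
top stand 0.8 [0.159 0.381 0.003] [185. 316.]
top stand 0.69 [0.445 0.298 0.   ] [209. 229.]
top stand 0.59 [ 0.37  -0.282  0.011] [381. 246.]
top stand_seat 0.86 [0.187 0.375 0.096] [180. 310.]
top stand_seat 0.7 [0.463 0.294 0.074] [206. 222.]
top cage 0.68 [ 0.623 -0.188  0.   ] [350. 173.]
top door_handle 0.9 [ 0.749 -0.159  0.096] [343. 130.]
top cage_hinge 0.82 [ 0.623 -0.19   0.096] [354. 168.]
top bolt 0.5 [ 0.835 -0.184  0.2  ] [355.  94.]
top bolt 0.35 [0.476 0.28  0.011] [213. 220.]
side bolt 0.47 [ 0.834 -0.189  0.198] [189. 129.]
top cage_door 0.81 [ 0.763 -0.202  0.2  ] [361. 116.]
top cage_door 0.59 [ 0.838 -0.189  0.201] [356.  92.]
side cage_door 0.63 [ 0.756 -0.207  0.14 ] [214. 143.]
top brush_a_mid 0.83 [ 0.479 -0.092  0.03 ] [324. 215.]
top brush_b_mid 0.58 [0.61  0.446 0.03 ] [162. 181.]
top spool_mid 0.68 [0.409 0.099 0.014] [268. 238.]
top jar_mid 0.91 [0.393 0.48  0.045] [151. 246.]
```

View pics/c0.png

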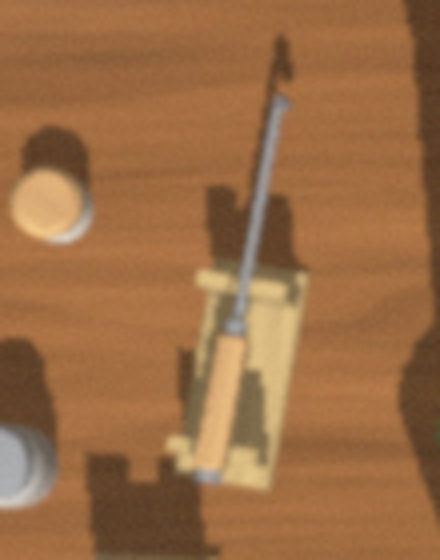

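The crop confirms it: the rod handle (crop px 220,400) lies in the small stand's notches, hook end up-image at (280,100). Now I'll plan the approach.

```bash
cat >> h.py <<'E'
def down(yaw):  # tool x down, z at yaw
    z=np.array([np.cos(yaw),np.sin(yaw),0]);x=np.array([0,0,-1.]);return np.array([x,np.cross(z,x),z]).T
def rows(path,op,step=.038,ang=6.8,n=None,M=None):
    """path: list of (pos,yaw_deg); prints tool-axis rows, rounded"""
    o=ctrl.get_obs(); p=np.array(o['tool_pos']);Q=R.from_rotvec(o['tool_rot']); out=[]
    for tp,yw in path:
        tp=np.array(tp);G=R.from_matrix(down(np.radians(yw)))
        while True:
            d=tp-p; rv=(Q.inv()*G).as_rotvec(degrees=True)
            k=max(1,np.ceil(np.linalg.norm(d)/step-.05),np.ceil(np.linalg.norm(rv)/ang-.05))
            s=np.round(Q.inv().apply(d/k),3);r=np.round(rv/k,1)
            out.append([*s.tolist(),*r.tolist(),op]);p=p+Q.apply(s);Q=Q*R.from_rotvec(r,degrees=True)
            if k==1: break
    print(len(out),'end',p.round(3));
    for i in range(0,len(out),20): print(str([[float(f'{v:.4g}') for v in q] for q in out[i:i+20]]).replace(' ','').replace('.0,',',').replace('-0,','0,'))
E
python3 - <<'E'
from h import *
rows([((.5,-.25,.24),-95),((.462,.296,.2),-12.1)],.0854)
E
```

```text
26 end [0.462 0.296 0.2  ]
[[-0.001,-0.017,-0.031,-5.4,0,0,0.0854],[-0.001,-0.014,-0.033,-5.4,0,0,0.0854],[-0.001,-0.011,-0.034,-5.4,0,0,0.0854],[-0.001,-0.007,-0.035,-5.5,0,0,0.0854],[-0.001,-0.004,-0.036,-5.4,0,0,0.0854],[-0.001,-0.001,-0.036,-5.5,0,0,0.0854],[-0.001,0.003,-0.035,-5.4,0,0,0.0854],[0,0.006,-0.035,-5.5,0,0,0.0854],[-0.001,0.009,-0.034,-5.4,0,0,0.0854],[0,0.013,-0.034,-5.5,0,0,0.0854],[-0.001,0.016,-0.032,-5.4,0,0,0.0854],[0.003,-0.006,-0.036,-5.5,0,0,0.0854],[0.003,-0.002,-0.036,-5.5,0,0,0.0854],[0.003,0.001,-0.036,-5.5,0,0,0.0854],[0.003,0.005,-0.036,-5.5,0,0,0.0854],[0.003,0.008,-0.036,-5.5,0,0,0.0854],[0.003,0.012,-0.035,-5.5,0,0,0.0854],[0.002,0.015,-0.033,-5.5,0,0,0.0854],[0.003,0.018,-0.032,-5.6,0,0,0.0854],[0.002,0.021,-0.03,-5.5,0,0,0.0854]]
[[0.003,0.024,-0.028,-5.6,0,0,0.0854],[0.002,0.026,-0.025,-5.5,0,0,0.0854],[0.003,0.029,-0.023,-5.6,0,0,0.0854],[0.002,0.031,-0.02,-5.5,0,0,0.0854],[0.003,0.032,-0.016,-5.6,0,0,0.0854],[0.002,0.034,-0.014,-5.5,0,0,0.0854]]
```

>>> arm_command --plan '[[[-0.001,-0.017,-0.031,-5.4,0,0,0.0854],[-0.001,-0.014,-0.033,-5.4,0,0,0.0854],[-0.001,-0.011,-0.034,-5.4,0,0,0.0854],[-0.001,-0.007,-0.035,-5.5,0,0,0.0854],[-0.001,-0.004,-0.036,-5.4,0,0,0.0854],[-0.001,-0.001,-0.036,-5.5,0,0,0.0854],[-0.001,0.003,-0.035,-5.4,0,0,0.0854],[0,0.006,-0.035,-5.5,0,0,0.0854],[-0.001,0.009,-0.034,-5.4,0,0,0.0854],[0,0.013,-0.034,-5.5,0,0,0.0854],[-0.001,0.016,-0.032,-5.4,0,0,0.0854],[0.003,-0.006,-0.036,-5.5,0,0,0.0854],[0.003,-0.002,-0.036,-5.5,0,0,0.0854],[0.003,0.001,-0.036,-5.5,0,0,0.0854],[0.003,0.005,-0.036,-5.5,0,0,0.0854],[0.003,0.008,-0.036,-5.5,0,0,0.0854],[0.003,0.012,-0.035,-5.5,0,0,0.0854],[0.002,0.015,-0.033,-5.5,0,0,0.0854],[0.003,0.018,-0.032,-5.6,0,0,0.0854],[0.002,0.021,-0.03,-5.5,0,0,0.0854]]]'

```text
t: 2.92
tool_pos: [0.4592, 0.1018, 0.2153]
tool_rot: [0.555, 1.487, -0.557]
contact_force: [0.8, -0.0, -0.7]
opening: 0.0855
```

Run:
```python
from h import *
st()
rows([((.43,.29,.22),-12.1)],.0854)
```

```text
t 2.92 p [0.4592 0.1018 0.2153] R [[0.01, 0.653, 0.757], [-0.005, 0.757, -0.653], [-1.0, 0.003, 0.011]] F [ 0.8 -0.  -0.7] op 0.0855 q [ 0.063 -0.329  1.984 -0.006  1.477 -0.795]
5 end [0.43 0.29 0.22]
[[-0.001,0.025,-0.029,-5.7,0.1,0,0.0854],[-0.001,0.027,-0.026,-5.7,0.1,0,0.0854],[-0.001,0.03,-0.024,-5.8,0.2,0,0.0854],[-0.001,0.032,-0.02,-5.7,0.1,0,0.0854],[-0.001,0.034,-0.017,-5.8,0.2,0,0.0854]]
```

>>> arm_command --plan '[[[-0.001,0.025,-0.029,-5.7,0.1,0,0.0854],[-0.001,0.027,-0.026,-5.7,0.1,0,0.0854],[-0.001,0.03,-0.024,-5.8,0.2,0,0.0854],[-0.001,0.032,-0.02,-5.7,0.1,0,0.0854],[-0.001,0.034,-0.017,-5.8,0.2,0,0.0854],[0,0,0,0,0,0,0.0854],[0,0,0,0,0,0,0.0854]]]'

```text
t: 3.5
tool_pos: [0.4222, 0.305, 0.2207]
tool_rot: [0.138, 1.565, -0.133]
contact_force: [-0.2, -0.3, -1.2]
opening: 0.085
```

Run:
```python
from h import *
st(); snap('wrist','w1'); marks('wrist',['rod_grip','rod_tip','stand','stand_seat'])
```

```text
t 3.5 p [0.4222 0.305  0.2207] R [[0.001, 0.171, 0.985], [0.003, 0.985, -0.171], [-1.0, 0.003, 0.001]] F [-0.2 -0.3 -1.2] op 0.085 q [ 0.482 -0.195  1.866  0.002  1.468 -0.917]
wrist rod_grip 0.66 [0.466 0.293 0.073] [268. 237.]
wrist stand 0.83 [0.44  0.298 0.003] [269. 194.]
wrist stand_seat 0.6 [0.461 0.296 0.076] [271. 233.]
```

View pics/w1.png

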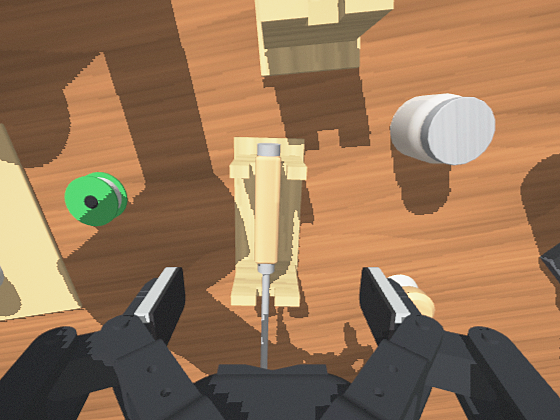

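The wrist view shows the handle from (268,155) to (266,265), the collar at (266,268) and the shaft running down to (264,365), with the stand around it. The rod is in both notches. I'll back-project that line to get the yaw.

```bash
cat >> h.py <<'E'
def bp(cam,uv,z,M=None):
    c=calibration(cam);M=T(cam) if M is None else M
    d=M[:3,:3]@np.array([(uv[0]-c['cx'])/c['fx'],(uv[1]-c['cy'])/c['fy'],1]);return M[:3,3]+d*(z-M[2,3])/d[2]
E
python3 - <<'E'
from h import *
a=bp('wrist',(268.5,158),.087);b=bp('wrist',(266,262),.087);s=bp('wrist',(264,362),.079);e=bp('wrist',(265.5,280),.079)
print(a,b,e,s);
for u,v in((a,b),(a,s),(e,s)): print(np.degrees(np.arctan2(*(v-u)[1::-1])),np.linalg.norm(v-u))
g=[.465,.295,.056]
rows([((.465,.295,.14),-11.5),((.465,.295,.056),-11.5)],.0854,step=.03)
E
```

```text
[0.38447362 0.30792067 0.087     ] [0.48716755 0.28650175 0.087     ] [0.51218475 0.2811848  0.079     ] [0.61967318 0.25932326 0.079     ]
-11.781311806234394 0.10490383657704995
-11.674284779053572 0.24030094033051674
-11.496297630659498 0.10968905619520516
6 end [0.465 0.295 0.056]
[[0.027,0,0.014,0.4,0,-0.1,0.0854],[0.027,0,0.014,0.5,0,0,0.0854],[0.027,0,0.014,0.4,0.1,-0.1,0.0854],[0.028,0,0,0,0,0,0.0854],[0.028,0,0,0,0,0,0.0854],[0.028,0,0,0,0,0,0.0854]]
```

>>> arm_command --plan '[[[0.027,-0.001,0.014,0.5,0,-0.1,0.0854],[0.027,-0.001,0.014,0.5,0,0,0.0854],[0.027,-0.001,0.013,0.5,0.1,-0.1,0.0854],[0.028,0,0,0,0,0,0.0854],[0.028,0,0,0,0,0,0.0854],[0.024,0,0,0,0,0,0.0854],[0,0,0,0,0,0,0.0854]]]'

```text
t: 4.33
tool_pos: [0.4726, 0.2841, 0.0594]
tool_rot: [0.179, 1.553, -0.17]
contact_force: [-1.3, -0.6, -0.5]
opening: 0.0855
```

Run:
```python
from h import *
st();rows([((.463,.2925,.056),-11.6)],.0854,step=.03)
```

```text
t 4.33 p [0.4726 0.2841 0.0594] R [[0.011, 0.221, 0.975], [0.005, 0.975, -0.221], [-1.0, 0.007, 0.01]] F [-1.3 -0.6 -0.5] op 0.0855 q [ 0.406  0.043  1.927 -0.     1.16  -0.942]
1 end [0.463 0.292 0.056]
[[0.003,0.006,-0.011,-1.2,0.6,-0.4,0.0854]]
```

>>> arm_command --plan '[[[0.003,0.006,-0.011,-1.2,0.6,-0.4,0.0854],[0,0,0,0,0,0,0.0854]]]'

```text
t: 4.5
tool_pos: [0.4629, 0.2906, 0.0561]
tool_rot: [0.16, 1.569, -0.162]
contact_force: [0.0, -0.1, -0.7]
opening: 0.0856
```

Run:
```python
from h import *
st();rows([((.463,.2925,.056),-11.6)],.0854,step=.03)
```

```text
t 4.5 p [0.4629 0.2906 0.0561] R [[-0.004, 0.203, 0.979], [-0.001, 0.979, -0.203], [-1.0, -0.002, -0.004]] F [ 0.  -0.1 -0.7] op 0.0856 q [ 0.424  0.046  1.929  0.     1.17  -0.942]
1 end [0.463 0.293 0.056]
[[0,0.002,0,-0.1,-0.2,0.1,0.0854]]
```

>>> arm_command --plan '[[[0,0.001,0,0,-0.2,0.1,0.04],[0,0,0,0,0,0,0.03],[0,0,0,0,0,0,0.01],[0,0,0,0,0,0,0.01],[0,0,0,0,0,0,0.01],[0,0,0,0,0,0,0.01],[0,0,0,0,0,0,0.01],[0,0,0,0,0,0,0.01]]]' --squeeze 90

```text
t: 5.17
tool_pos: [0.4671, 0.2942, 0.0645]
tool_rot: [0.164, 1.553, -0.155]
contact_force: [-0.2, -0.8, -2.4]
opening: 0.0221
```

Run:
```python
from h import *
st();snap('wrist');marks('wrist',['rod_grip'])
```

```text
t 5.17 p [0.4671 0.2942 0.0645] R [[0.012, 0.202, 0.979], [0.005, 0.979, -0.202], [-1.0, 0.007, 0.011]] F [-0.2 -0.8 -2.4] op 0.0221 q [ 4.270e-01  3.600e-02  1.924e+00 -1.000e-03  1.168e+00 -9.400e-01]
wrist rod_grip 0.62 [0.463 0.294 0.075] [269. 275.]
```

Gripped. The TCP rose about 8 mm during closing, but the pads still cover the whole section. Lifting now.

>>> arm_command --plan '[[[-0.01,0,0,0,0,0,0.01],[-0.02,0,0,0,0,0,0.01],[-0.03,0,0,0,0,0,0.01],[-0.03,0,0,0,0,0,0.01],[-0.035,0,0,0,0,0,0.01],[-0.035,0,0,0,0,0,0.01],[-0.03,0,0,0,0,0,0.01],[0,0,0,0,0,0,0.01]]]'

```text
t: 5.93
tool_pos: [0.4608, 0.2912, 0.2598]
tool_rot: [0.159, 1.566, -0.161]
contact_force: [0.3, 0.9, -0.8]
opening: 0.0223
```

Run:
```python
from h import *
st();snap('wrist','w2');marks('wrist',['rod_grip','rod_tip']);
snap('side','s2');marks('side',['rod_grip','rod_tip'])
snap('top');marks('top',['rod_grip','rod_tip'])
a=cv2.imread('pics/s2.png')[60:340,120:400]; cv2.imwrite('pics/c2.png',cv2.resize(a,None,fx=2,fy=2))
```

```text
t 5.93 p [0.4608 0.2912 0.2598] R [[-0.001, 0.202, 0.979], [-0.001, 0.979, -0.202], [-1.0, -0.001, -0.001]] F [ 0.3  0.9 -0.8] op 0.0223 q [ 0.427 -0.154  1.765 -0.     1.532 -0.94 ]
wrist rod_grip 0.75 [0.454 0.289 0.264] [265. 274.]
side rod_grip 0.82 [0.451 0.291 0.258] [259. 235.]
side rod_tip 0.63 [0.675 0.247 0.211] [181. 222.]
top rod_grip 0.79 [0.451 0.293 0.256] [196. 222.]
top rod_tip 0.92 [0.677 0.245 0.206] [214. 148.]
top rod_tip 0.63 [0.446 0.297 0.001] [209. 229.]
```

View pics/c2.png

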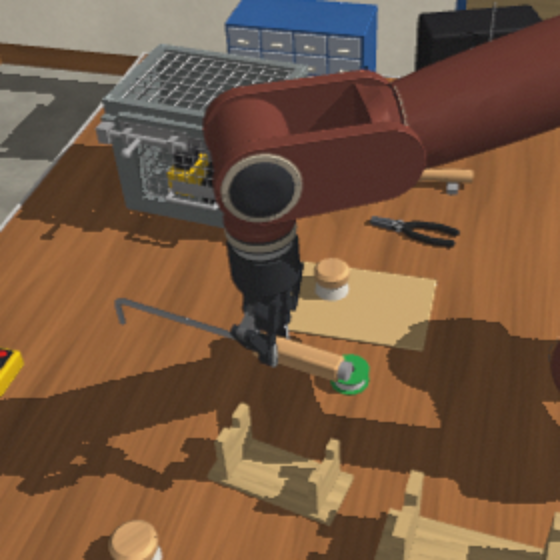

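The rod is held level, hook down. Crop: hook at (122,310), stand empty at (280,480). The tip in the tool frame is about (0.051, 0, 0.220). Next is a standoff near the bolt.

Run:
```python
from h import *
rows([((.73,.06,.285),-50)],.01,step=.036,ang=5)
```

```text
10 end [0.73  0.06  0.285]
[[-0.004,-0.017,0.031,3.8,-0.1,0.1,0.01],[-0.004,-0.015,0.032,3.8,-0.1,0.1,0.01],[-0.004,-0.013,0.033,3.8,0,0.1,0.01],[-0.004,-0.01,0.034,3.8,-0.1,0.1,0.01],[-0.004,-0.008,0.035,3.9,0,0.1,0.01],[-0.004,-0.006,0.035,3.8,-0.1,0.1,0.01],[-0.003,-0.003,0.036,3.9,0,0.1,0.01],[-0.004,-0.001,0.036,3.8,-0.1,0,0.01],[-0.003,0.001,0.036,3.9,0,0.1,0.01],[-0.004,0.004,0.035,3.8,-0.1,0,0.01]]
```

>>> arm_command --plan '[[[-0.004,-0.017,0.031,3.8,0,0,0.01],[-0.004,-0.015,0.032,3.8,0,0,0.01],[-0.004,-0.013,0.033,3.8,0,0,0.01],[-0.004,-0.01,0.034,3.8,0,0,0.01],[-0.004,-0.008,0.035,3.9,0,0,0.01],[-0.004,-0.006,0.035,3.8,0,0,0.01],[-0.003,-0.003,0.036,3.9,0,0,0.01],[-0.004,-0.001,0.036,3.8,0,0,0.01],[-0.003,0.001,0.036,3.9,0,0,0.01],[-0.002,0.002,0.025,2.5,0,0,0.01],[0,0,0,0,0,0,0.01]]]'

```text
t: 7.3
tool_pos: [0.7272, 0.0534, 0.2675]
tool_rot: [0.668, 1.487, -0.705]
contact_force: [-0.7, -0.4, -2.0]
opening: 0.0225
```

Run:
```python
from h import *
st()
for c in('side','top'):
    snap(c,c+'3');marks(c,['rod_tip','door_handle','cage_hinge']);marks(c,['bolt'],search_frame)
a=cv2.imread('pics/side3.png')[70:200,150:290];b=cv2.imread('pics/top3.png')[50:190,280:420]
f=lambda i:cv2.resize(i,(400,390),interpolation=cv2.INTER_CUBIC)
cv2.imwrite('pics/c3.png',np.hstack([f(a),f(b)]))
```

```text
t 7.3 p [0.7272 0.0534 0.2675] R [[-0.034, 0.768, 0.64], [-0.009, 0.64, -0.768], [-0.999, -0.032, -0.015]] F [-0.7 -0.4 -2. ] op 0.0225 q [-0.025  0.299  1.277 -0.01   1.6   -0.719]
side door_handle 0.92 [ 0.742 -0.164  0.092] [216. 161.]
side door_handle 0.6 [ 0.477 -0.093  0.026] [285. 199.]
side door_handle 0.47 [0.391 0.482 0.039] [268. 361.]
side cage_hinge 0.97 [ 0.621 -0.189  0.092] [251. 161.]
side bolt 0.38 [ 0.709 -0.275  0.151] [233. 131.]
top rod_tip 0.6 [ 0.868 -0.112  0.226] [331.  81.]
top door_handle 0.63 [ 0.743 -0.161  0.099] [344. 132.]
top cage_hinge 0.96 [ 0.621 -0.192  0.096] [355. 169.]
top bolt 0.5 [ 0.837 -0.19   0.198] [356.  93.]
```

View pics/c3.png

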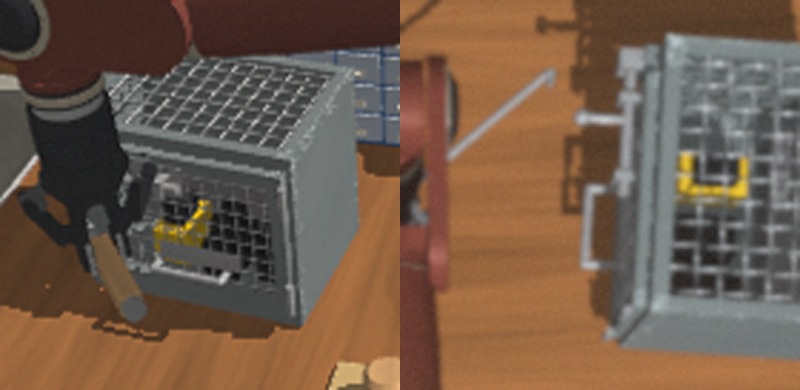

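Crop of both views: in the top half the knob stem is at about px (350,92.7) with the ball at (343.7,92.7), and the hook's bend is at (332.5,76.6). The bow handle is at px (344,132). Back-projecting these.

Run:
```python
from h import *
print('stem',bp('top',(350,92.7),.195),'ball',bp('top',(343.7,92.7),.195),'bend',bp('top',(332.5,76.6),.262))
# cage top front edge: crop (667,40)->(632,345) approx outer front
f=lambda u,v:((u-400)/400*140+280,v/390*140+50)
a=bp('top',f(667,38),.24);b=bp('top',f(635,300),.24);c=bp('top',f(628,347),.24);print(a,c,np.degrees(np.arctan2(*(a-b)[1::-1])))
# hinge, handle averages -> yaw
h=np.array([.6222,-.1895]);m=np.array([.7455,-.162]);d=m-h;psi=np.degrees(np.arctan2(d[1],d[0]))-16.7;print(psi,np.linalg.norm(d))
for ps in(-4,psi,-6):
  k=np.radians(ps);C=np.array([[np.cos(k),-np.sin(k)],[np.sin(k),np.cos(k)]])
  print(ps,'stem',h+C@[.22,.034],'projected px',px('top',[*(h+C@[.22,.034]),.195]),px('top',[*(h+C@[.12,.036]),.095]),px('top',[*(h+C@[0,0]),.225]))
o=ctrl.get_obs();print('tip',np.array(o['tool_pos'])+R.from_rotvec(o['tool_rot']).apply([.051,0,.22]))
```

```text
stem [ 0.83925285 -0.1713029   0.195     ] ball [ 0.83976608 -0.1520185   0.195     ] bend [ 0.86627812 -0.11245302  0.262     ]
[ 0.91101414 -0.23829813  0.24      ] [ 0.5780151  -0.18412817  0.24      ] -9.0225221024792
-4.126918064611566 0.12632948982719758
-4 stem [ 0.84403581 -0.17092925] projected px [349.81796677  91.1810117 ] [344.30357987 131.47179934] [360.26009237 160.59413319]
-4.126918064611566 stem [ 0.8440764  -0.17142069] projected px [349.97779011  91.1639373 ] [344.3861396  131.45126735] [360.26009237 160.59413319]
-6 stem [ 0.84454878 -0.17868252] projected px [352.34089686  90.95219316] [345.60986774 131.16926764] [360.26009237 160.59413319]
tip [ 0.86449934 -0.1099363   0.21531655]
```

Run:
```python
from h import *
rows([((.725,-.003,.281),-50)],.01,step=.02)
```

```text
4 end [ 0.725 -0.003  0.281]
[[-0.003,-0.01,0.012,0,-0.2,0.4,0.01],[-0.003,-0.01,0.012,0.1,-0.2,0.4,0.01],[-0.002,-0.01,0.012,0,-0.2,0.5,0.01],[-0.003,-0.009,0.011,0.1,-0.3,0.4,0.01]]
```

>>> arm_command --plan '[[[-0.004,-0.01,0.012,0,-0.2,0.5,0.01],[-0.004,-0.01,0.012,0,-0.2,0.5,0.01],[-0.003,-0.01,0.012,0,-0.2,0.5,0.01],[-0.003,-0.009,0.011,0,-0.3,0.4,0.01],[0,0,0,0,0,0,0.01]]]'

```text
t: 8.22
tool_pos: [0.7245, -0.0073, 0.2863]
tool_rot: [0.679, 1.457, -0.673]
contact_force: [-0.2, -0.1, -1.4]
opening: 0.0226
```

```bash
cat >> h.py <<'E'
def tip():
    o=ctrl.get_obs();print('tip',(np.array(o['tool_pos'])+R.from_rotvec(o['tool_rot']).apply([.051,0,.22])).round(4))
def rt(tips,op=.01,yaw=-50,**k):
    y=np.radians(yaw);rows([((x-.22*np.cos(y),v-.22*np.sin(y),z+.051),yaw) for x,v,z in tips],op,**k)
E
python3 - <<'E'
from h import *
st();tip();snap('top','t4');marks('top',['rod_tip']);
rt([(.866,-.171,.173)],step=.02)
b=cv2.imread('pics/t4.png')[50:190,280:420];cv2.imwrite('pics/c4.png',cv2.resize(b,None,fx=4,fy=4,interpolation=cv2.INTER_CUBIC))
E
```

```text
t 8.22 p [ 0.7245 -0.0073  0.2863] R [[0.007, 0.762, 0.647], [0.001, 0.647, -0.762], [-1.0, 0.006, 0.004]] F [-0.2 -0.1 -1.4] op 0.0226 q [-0.113  0.254  1.299  0.002  1.581 -0.817]
tip [ 0.8672 -0.1749  0.2361]
top rod_tip 0.57 [ 0.871 -0.179  0.25 ] [355.  76.]
top rod_tip 0.31 [ 0.482 -0.09   0.029] [323. 214.]
4 end [ 0.724 -0.003  0.224]
[[0.015,0,0,0.1,0,-0.1,0.01],[0.016,0,-0.001,0.1,0,-0.1,0.01],[0.015,0.001,0,0.1,0,-0.1,0.01],[0.016,0,-0.001,0.1,0.1,-0.1,0.01]]
```

View pics/c4.png

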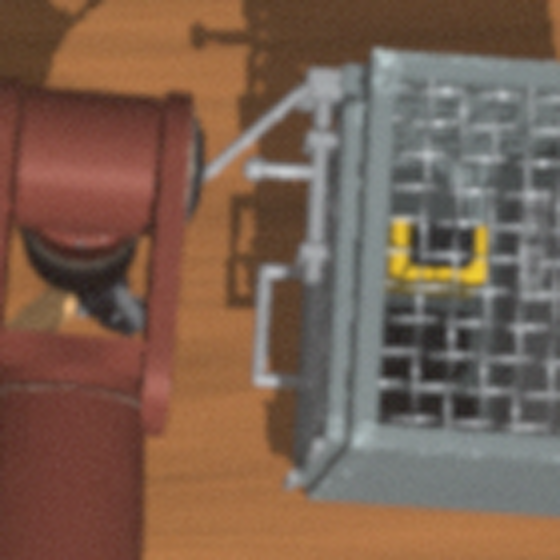

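Run:
```python
from h import *
print(px('top',[.867,-.175,.281]),px('top',[.867,-.175,.235]),bp('top',(355.5,71.5),.281),'keeper',bp('top',(360.5,70),.2))
```

```text
[354.72537886  73.39120318] [352.59890146  79.13945078] [ 0.87256484 -0.17746072  0.281     ] keeper [ 0.90799657 -0.20550964  0.2       ]
```

>>> arm_command --plan '[[[0,0.003,-0.004,0,0,0,0.01],[0.015,0,0,0,0,-0.1,0.01],[0.016,0,0,0,0,-0.1,0.01],[0.016,0,0,0,0,-0.1,0.01],[0.016,0,0,0,0,-0.1,0.01],[0,0,0,0,0,0,0.01]]]'

```text
t: 8.82
tool_pos: [0.7234, 0.0036, 0.2144]
tool_rot: [0.673, 1.466, -0.675]
contact_force: [-0.8, -0.4, -3.1]
opening: 0.0223
```

Run:
```python
from h import *
st();tip();rt([(.866,-.171,.173)],step=.02)
```

```text
t 8.82 p [0.7234 0.0036 0.2144] R [[-0.002, 0.76, 0.65], [-0.0, 0.65, -0.76], [-1.0, -0.002, -0.001]] F [-0.8 -0.4 -3.1] op 0.0223 q [-0.098  0.29   1.375 -0.     1.479 -0.806]
tip [ 0.8664 -0.1635  0.1631]
1 end [ 0.724 -0.002  0.224]
[[-0.01,-0.003,0.005,0.6,-0.1,0.1,0.01]]
```

>>> arm_command --plan '[[[-0.01,-0.003,0.005,0.6,0,0,0.01],[0,0,0,0,0,0,0.01]]]'

```text
t: 8.98
tool_pos: [0.7228, -0.001, 0.2205]
tool_rot: [0.679, 1.47, -0.685]
contact_force: [0.4, -0.3, -1.4]
opening: 0.0225
```

Run:
```python
from h import *
st();tip()
snap('top','t5');b=cv2.imread('pics/t5.png')[50:190,280:420];snap('side','s5');a=cv2.imread('pics/s5.png')[90:200,150:260]
f=lambda i:cv2.resize(i,(400,400),interpolation=cv2.INTER_CUBIC)
cv2.imwrite('pics/c5.png',np.hstack([f(a),f(b)]))
c=.99741;s=-.0718
rt([(.866-.02*c,-.171-.02*s,.173),(.866-.078*c,-.171-.078*s,.173)],step=.012)
```

```text
t 8.98 p [ 0.7228 -0.001   0.2205] R [[-0.009, 0.766, 0.643], [0.0, 0.643, -0.766], [-1.0, -0.007, -0.006]] F [ 0.4 -0.3 -1.4] op 0.0225 q [-1.040e-01  2.900e-01  1.365e+00 -1.000e-03  1.496e+00 -8.030e-01]
tip [ 0.8638 -0.1694  0.1681]
7 end [0.647 0.003 0.224]
[[-0.002,-0.007,-0.006,0,-0.2,0.2,0.01],[-0.002,-0.007,-0.005,0.1,-0.2,0.2,0.01],[0,-0.008,-0.008,0,0,0,0.01],[0,-0.008,-0.008,0,0,0,0.01],[0,-0.009,-0.008,0,0,0,0.01],[0,-0.008,-0.008,0,0,0,0.01],[0,-0.009,-0.008,0,0,0,0.01]]
```

View pics/c5.png

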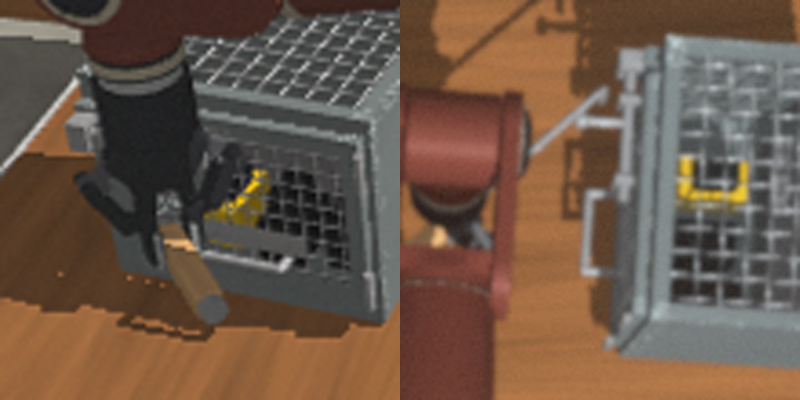

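Top crop: hook end at (605,92), beyond the stem (600,122) and between ball and barrel, so it is engaged. Pulling towards the hinge.

>>> arm_command --plan '[[[-0.001,-0.007,-0.006,0,-0.2,0.2,0.01],[-0.001,-0.007,-0.006,0,-0.2,0.2,0.01],[0,-0.008,-0.007,0,0,0,0.01],[0,-0.008,-0.007,0,0,0,0.01],[0,-0.008,-0.007,0,0,0,0.01]]]'

```text
t: 9.5
tool_pos: [0.6768, 0.0009, 0.2274]
tool_rot: [0.682, 1.448, -0.667]
contact_force: [2.8, -0.1, -4.1]
opening: 0.0221
```

Run:
```python
from h import *
st();tip();snap('top');marks('top',['rod_tip']);marks('top',['bolt'],search_frame)
c=.99741;s=-.0718
rt([(.866-.070*c,-.171-.070*s,.173)],step=.012)
```

```text
t 9.5 p [0.6768 0.0009 0.2274] R [[0.017, 0.762, 0.648], [0.002, 0.648, -0.762], [-1.0, 0.015, 0.01]] F [ 2.8 -0.1 -4.1] op 0.0221 q [-0.11   0.163  1.5    0.004  1.461 -0.815]
tip [ 0.8202 -0.1665  0.1785]
top rod_tip 0.49 [ 0.826 -0.172  0.19 ] [350.  98.]
top bolt 0.74 [ 0.811 -0.185  0.199] [355. 101.]
top bolt 0.66 [ 0.766 -0.335  0.156] [401. 118.]
2 end [0.655 0.002 0.224]
[[0.002,-0.008,-0.008,0.1,0.3,-0.4,0.01],[0.002,-0.007,-0.007,0.2,0.2,-0.3,0.01]]
```

>>> arm_command --plan '[[[0.002,-0.008,-0.007,0.1,0.3,-0.4,0.01],[0.002,-0.008,-0.007,0.1,0.2,-0.3,0.01]]]'

```text
t: 9.82
tool_pos: [0.6593, 0.0006, 0.2267]
tool_rot: [0.68, 1.45, -0.673]
contact_force: [12.2, 0.7, -3.5]
opening: 0.0221
```

Run:
```python
from h import *
st();tip()
```

```text
t 9.82 p [6.593e-01 6.000e-04 2.267e-01] R [[0.013, 0.763, 0.646], [-0.001, 0.647, -0.763], [-1.0, 0.009, 0.009]] F [12.2  0.7 -3.5] op 0.0221 q [-0.112  0.127  1.542  0.     1.46  -0.815]
tip [ 0.8022 -0.1673  0.1777]
```

The force rose to 12 N, so the bolt is at its stop. I'll hold briefly, release forward, and move out and up to check.

>>> arm_command --plan '[[[0,-0.001,-0.001,0,0,0,0.01],[0,-0.001,-0.001,0,0,0,0.01],[0,0.008,0.007,0,0,0,0.01],[-0.01,0.004,0.004,0,0.2,-0.2,0.01],[-0.025,0,0,0,0,0,0.01],[-0.025,0,0,0,0,0,0.01],[-0.005,0.02,-0.024,0,0,0,0.01],[0,0.02,-0.024,0,0,0,0.01],[0,0,-0.03,0,0,0,0.01],[0,0,0,0,0,0,0.01]]]'

```text
t: 10.65
tool_pos: [0.6489, 0.0863, 0.2952]
tool_rot: [0.684, 1.459, -0.686]
contact_force: [0.3, -0.5, -2.1]
opening: 0.0225
```

Run:
```python
from h import *
st();tip();snap('top','t6');marks('top',['rod_tip','door_handle','cage_hinge'])
marks('top',['bolt'],search_frame)
b=cv2.imread('pics/t6.png')[50:190,280:420];cv2.imwrite('pics/c6.png',cv2.resize(b,None,fx=4,fy=4,interpolation=cv2.INTER_CUBIC))
```

```text
t 10.65 p [0.6489 0.0863 0.2952] R [[0.001, 0.769, 0.639], [-0.002, 0.639, -0.769], [-1.0, -0.001, 0.002]] F [ 0.3 -0.5 -2.1] op 0.0225 q [ 0.019  0.092  1.466 -0.002  1.583 -0.674]
tip [ 0.7896 -0.0829  0.2446]
top rod_tip 0.7 [ 0.793 -0.089  0.258] [325. 102.]
top door_handle 0.79 [ 0.747 -0.157  0.098] [343. 131.]
top cage_hinge 0.82 [ 0.625 -0.19   0.095] [354. 168.]
top cage_hinge 0.22 [0.443 0.296 0.   ] [209. 230.]
top bolt 0.49 [ 0.799 -0.181  0.203] [354. 105.]
```

View pics/c6.png

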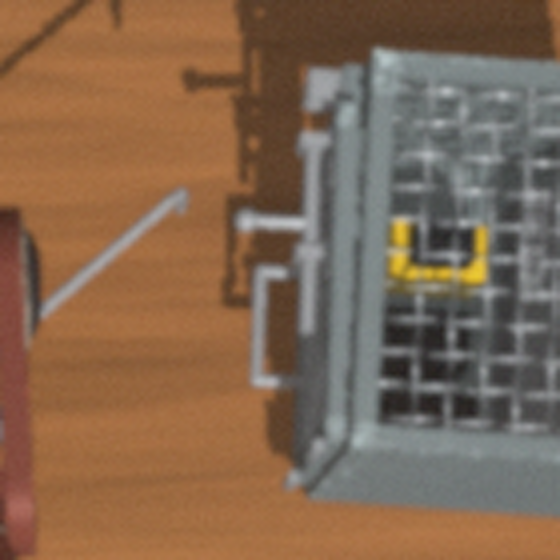

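The bolt is fully back: the knob moved from row 170 to 220 of the crop, about 45 mm, and the bolt clears the keeper at (322,85). The drawn bolt now reaches over the bow handle, so I'll go in beneath it from the front.

```bash
sed -i 's/\.22\*/.226*/g; s/0,\.22\]/0,.226]/' h.py
python3 - <<'E'
from h import *
tip();rt([(.75,-.09,.127)],step=.03)
E
```

```text
tip [ 0.7952 -0.0929  0.2443]
5 end [0.605 0.083 0.178]
[[0.023,-0.007,-0.006,-0.1,0.1,0,0.01],[0.023,-0.007,-0.006,-0.1,0,0,0.01],[0.023,-0.007,-0.006,-0.1,0.1,0,0.01],[0.024,-0.007,-0.007,-0.1,0,0,0.01],[0.023,-0.007,-0.006,-0.1,0.1,0,0.01]]
```

>>> arm_command --plan '[[[0.023,-0.007,-0.006,0,0,0,0.01],[0.023,-0.007,-0.006,0,0,0,0.01],[0.023,-0.007,-0.006,0,0,0,0.01],[0.024,-0.007,-0.007,0,0,0,0.01],[0.02,-0.007,-0.006,0,0,0,0.01],[0,0,0,0,0,0,0.01]]]'

```text
t: 11.4
tool_pos: [0.6059, 0.0762, 0.178]
tool_rot: [0.693, 1.45, -0.698]
contact_force: [-0.6, 1.1, -2.9]
opening: 0.0226
```

Run:
```python
from h import *
st();tip();snap('top');marks('top',['rod_tip']);rt([(.752,-.183,.127)],step=.016)
```

```text
t 11.4 p [0.6059 0.0762 0.178 ] R [[0.004, 0.778, 0.628], [-0.006, 0.628, -0.778], [-1.0, -0.0, 0.007]] F [-0.6  1.1 -2.9] op 0.0226 q [ 0.006  0.055  1.701 -0.006  1.381 -0.672]
tip [ 0.748  -0.1     0.1286]
top rod_tip 0.72 [ 0.747 -0.098  0.143] [326. 127.]
6 end [ 0.607 -0.01   0.178]
[[0.001,-0.009,0.011,-0.2,0.1,-0.1,0.01],[0.001,-0.009,0.011,-0.2,0.1,-0.1,0.01],[0.001,-0.01,0.011,-0.2,0.1,0,0.01],[0.001,-0.01,0.011,-0.2,0.1,-0.1,0.01],[0.001,-0.009,0.01,-0.1,0.2,0,0.01],[0,-0.01,0.011,-0.2,0.1,-0.1,0.01]]
```

Run:
```python
from h import *
for c in('side','top'):
    snap(c);marks(c,['rod_tip','rod_grip'])
```

```text
side rod_tip 0.57 [ 0.748 -0.095  0.143] [205. 161.]
side rod_tip 0.18 [ 0.618 -0.189  0.092] [252. 162.]
side rod_grip 0.61 [ 0.381 -0.432  0.024] [328. 146.]
top rod_tip 0.55 [ 0.754 -0.098  0.154] [326. 124.]
top rod_grip 0.67 [0.609 0.084 0.195] [269. 169.]
top rod_grip 0.41 [0.61  0.449 0.03 ] [161. 181.]
```

>>> arm_command --plan '[[[0,-0.009,0.011,-0.1,0,0,0.01],[0,-0.009,0.011,-0.1,0,0,0.01],[0,-0.01,0.011,-0.1,0.1,0,0.01],[0,-0.01,0.011,-0.1,0.1,0,0.01],[0,-0.009,0.01,-0.1,0,0,0.01],[0,-0.007,0.008,-0.1,0,0,0.01],[0,0,0,0,0,0,0.01]]]'

```text
t: 12.38
tool_pos: [0.6131, -0.007, 0.1933]
tool_rot: [0.688, 1.435, -0.674]
contact_force: [-0.3, -0.1, -2.3]
opening: 0.022
```

Run:
```python
from h import *
st();tip();snap('top','t7');marks('top',['rod_tip','door_handle']);rt([(.752,-.183,.066)],step=.016)
b=cv2.imread('pics/t7.png')[80:180,300:400];cv2.imwrite('pics/c7.png',cv2.resize(b,None,fx=5,fy=5,interpolation=cv2.INTER_CUBIC))
```

```text
t 12.38 p [ 0.6131 -0.007   0.1933] R [[0.026, 0.768, 0.64], [-0.003, 0.641, -0.768], [-1.0, 0.018, 0.019]] F [-0.3 -0.1 -2.3] op 0.022 q [-1.330e-01  3.300e-02  1.697e+00  1.000e-03  1.385e+00 -8.280e-01]
tip [ 0.7591 -0.1807  0.1467]
top rod_tip 0.69 [ 0.756 -0.182  0.16 ] [353. 123.]
top door_handle 0.58 [ 0.749 -0.159  0.095] [343. 130.]
5 end [ 0.607 -0.01   0.117]
[[0.015,-0.002,0,0,0.2,-0.2,0.01],[0.015,-0.002,0,0,0.2,-0.2,0.01],[0.015,-0.002,0,0,0.2,-0.2,0.01],[0.015,-0.001,-0.001,0,0.2,-0.2,0.01],[0.016,-0.002,0,-0.1,0.2,-0.3,0.01]]
```

View pics/c7.png

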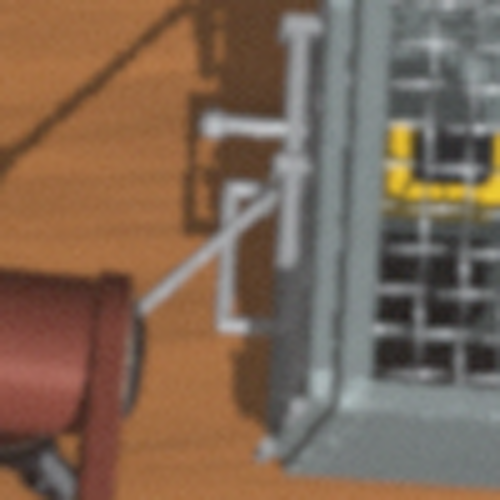

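Crop: hook at (278,190), just in front of the drawn bolt. The handle bar runs along column 228 (rows 185–325), so the pin is above the gap behind the bar. The pin end is about 37 mm below the TCP. Lowering into the gap.

>>> arm_command --plan '[[[0.016,-0.002,0,0,0.3,-0.3,0.01],[0.016,-0.002,0,0,0.3,-0.3,0.01],[0.016,-0.002,0,0,0.2,-0.2,0.01],[0.015,-0.001,0,0,0.2,-0.2,0.01],[0.014,0,0,0,0,0,0.01],[0,0,0,0,0,0,0.01]]]'

```text
t: 13.03
tool_pos: [0.6063, -0.007, 0.1055]
tool_rot: [0.68, 1.467, -0.681]
contact_force: [-0.4, -0.1, -2.7]
opening: 0.0222
```

```bash
sed -i 's/z+\.051/z+.037/; s/\[\.051,0/[.037,0/' h.py
python3 - <<'E'
from h import *
st();tip();
for c in ('top','side'):
  snap(c);marks(c,['rod_tip','door_handle'])
rt([(.752,-.183,.075)],step=.016)
E
```

```text
t 13.03 p [ 0.6063 -0.007   0.1055] R [[-0.005, 0.765, 0.644], [0.002, 0.644, -0.765], [-1.0, -0.003, -0.005]] F [-0.4 -0.1 -2.7] op 0.0222 q [-1.350e-01  1.200e-01  1.759e+00  1.000e-03  1.268e+00 -8.350e-01]
tip [ 0.7517 -0.1797  0.0675]
top rod_tip 0.64 [ 0.75  -0.178  0.067] [348. 132.]
top door_handle 0.83 [ 0.746 -0.163  0.101] [345. 131.]
side rod_tip 0.61 [ 0.751 -0.174  0.07 ] [215. 165.]
side rod_tip 0.33 [ 0.477 -0.093  0.03 ] [285. 198.]
side door_handle 0.86 [ 0.74  -0.163  0.091] [216. 162.]
1 end [ 0.607 -0.009  0.112]
[[0.001,-0.004,-0.001,0.1,0.2,-0.3,0.01]]
```

The pin is behind the bar (tip y −0.178, bar −0.163), its end at 0.068 m, below the bar. Next I'll pull along the door's arc in batches.

```bash
cat >> h.py <<'E'
H=np.array([.6225,-.1895]);PSI=np.radians(-4.1)
def arc(ths,z=.07,d=(.127,.031),**k):
    L=[]
    for t in ths:
        a=PSI+t;L.append((H[0]+np.cos(a)*d[0]-np.sin(a)*d[1],H[1]+np.sin(a)*d[0]+np.cos(a)*d[1],z))
    rt(L,**k)
def th():
    o=ctrl.get_obs();p=(np.array(o['tool_pos'])+R.from_rotvec(o['tool_rot']).apply([.037,0,.226]))[:2]-H
    print('theta est',np.arctan2(p[1],p[0])-PSI-np.arctan2(.027,.127),'r',np.hypot(*p))
E
python3 - <<'E'
from h import *
arc([.0,.1,.2,.3,.4,.5],step=.018)
E
```

```text
6 end [0.58  0.065 0.107]
[[0.006,0.005,-0.013,0.1,0.2,-0.3,0.01],[0,0.006,-0.012,0,0,0,0.01],[0,0.005,-0.012,0,0,0,0.01],[0,0.003,-0.012,0,0,0,0.01],[0,0.003,-0.013,0,0,0,0.01],[0,0.001,-0.013,0,0,0,0.01]]
```

>>> arm_command --plan '[[[0.003,0.005,-0.013,0,0.1,-0.2,0.01],[0.001,0.006,-0.012,0,0,0,0.01],[0.001,0.005,-0.012,0,0,0,0.01],[0.001,0.003,-0.012,0,0,0,0.01],[0.001,0.003,-0.013,0,0,0,0.01],[0.001,0.001,-0.013,0,0,0,0.01]]]'

```text
t: 13.83
tool_pos: [0.5815, 0.0677, 0.1092]
tool_rot: [0.683, 1.447, -0.682]
contact_force: [-0.2, -3.0, -1.4]
opening: 0.0222
```

Run:
```python
from h import *
st();tip();th();snap('top');marks('top',['rod_tip','door_handle']);arc([.5,.6,.7,.8,.9,1.0],step=.018)
```

```text
t 13.83 p [0.5815 0.0677 0.1092] R [[0.012, 0.768, 0.641], [-0.005, 0.641, -0.768], [-1.0, 0.006, 0.012]] F [-0.2 -3.  -1.4] op 0.0222 q [-0.009  0.058  1.819 -0.005  1.253 -0.702]
tip [ 0.7267 -0.106   0.0749]
theta est 0.5374826936531554 r 0.1335444098016782
top rod_tip 0.59 [ 0.726 -0.105  0.075] [326. 139.]
top door_handle 0.78 [ 0.714 -0.097  0.098] [325. 141.]
6 end [0.528 0.104 0.107]
[[0.002,-0.003,0.002,-0.1,0.6,-0.3,0.01],[0,0,-0.013,0,0,0,0.01],[0,-0.002,-0.013,0,0,0,0.01],[0,-0.003,-0.013,0,0,0,0.01],[0,-0.004,-0.013,0,0,0,0.01],[0,-0.005,-0.012,0,0,0,0.01]]
```

The door is following, at about 0.55 rad.

>>> arm_command --plan '[[[0.002,-0.001,-0.008,0,0.4,-0.2,0.01],[0.001,-0.001,-0.013,0,0.1,0,0.01],[0.001,-0.002,-0.013,0,0,0,0.01],[0.001,-0.003,-0.013,0,0,0,0.01],[0.001,-0.004,-0.013,0,0,0,0.01],[0.001,-0.005,-0.012,0,0,0,0.01]]]'

```text
t: 14.48
tool_pos: [0.5211, 0.114, 0.102]
tool_rot: [0.684, 1.452, -0.682]
contact_force: [0.4, -1.3, -2.3]
opening: 0.0223
```

Run:
```python
from h import *
st();tip();th();snap('top');marks('top',['rod_tip','door_handle']);arc([1.1,1.2,1.3,1.4,1.48,1.54],step=.018)
```

```text
t 14.48 p [0.5211 0.114  0.102 ] R [[0.008, 0.768, 0.64], [-0.002, 0.64, -0.768], [-1.0, 0.004, 0.007]] F [ 0.4 -1.3 -2.3] op 0.0223 q [ 0.077 -0.053  1.944 -0.003  1.244 -0.616]
tip [ 0.6661 -0.0596  0.0665]
theta est 1.109160481974579 r 0.13697850699553457
top rod_tip 0.61 [ 0.664 -0.061  0.066] [314. 158.]
top door_handle 0.7 [ 0.649 -0.064  0.098] [315. 161.]
top door_handle 0.49 [0.61  0.447 0.029] [162. 181.]
top door_handle 0.15 [ 0.625 -0.19  -0.   ] [351. 173.]
6 end [0.459 0.113 0.107]
[[-0.005,-0.007,0.002,-0.1,0.3,-0.2,0.01],[0,-0.008,-0.011,0,0,0,0.01],[0,-0.008,-0.01,0,0,0,0.01],[0,-0.01,-0.009,0,0,0,0.01],[0,-0.008,-0.006,0,0,0,0.01],[0,-0.007,-0.005,0,0,0,0.01]]
```

>>> arm_command --plan '[[[-0.004,-0.008,-0.005,0,0.3,-0.2,0.01],[0,-0.008,-0.011,0,0,0,0.01],[0,-0.008,-0.01,0,0,0,0.01],[0,-0.01,-0.009,0,0,0,0.01],[0,-0.008,-0.006,0,0,0,0.01]]]'

```text
t: 15.05
tool_pos: [0.4646, 0.1178, 0.1071]
tool_rot: [0.684, 1.453, -0.681]
contact_force: [0.4, -0.2, -2.6]
opening: 0.0221
```

Run:
```python
from h import *
st();tip();th();snap('top');marks('top',['rod_tip','door_handle']);arc([1.5,1.55],step=.018)
```

```text
t 15.05 p [0.4646 0.1178 0.1071] R [[0.008, 0.768, 0.641], [-0.001, 0.641, -0.768], [-1.0, 0.005, 0.006]] F [ 0.4 -0.2 -2.6] op 0.0221 q [ 9.400e-02 -1.980e-01  2.065e+00 -2.000e-03  1.267e+00 -6.010e-01]
tip [ 0.6098 -0.0558  0.0714]
theta est 1.5279205385741355 r 0.13434855316756164
top door_handle 0.68 [ 0.598 -0.062  0.098] [315. 177.]
2 end [0.458 0.113 0.107]
[[0,-0.003,0.003,-0.2,0.3,-0.3,0.01],[0,-0.005,-0.004,0,0,0,0.01]]
```

The door is at about 1.53 rad. I'll ease off the bar, lift under the drawn bolt, back out, then rise.

>>> arm_command --plan '[[[0,0.003,0.003,0,0.2,-0.2,0.01],[-0.013,0,0,0,0,0,0.01],[-0.015,0,0,0,0,0,0.01],[-0.015,0,0,0,0,0,0.01],[-0.01,0,0,0,0,0,0.01],[0,-0.012,-0.012,0,0,0,0.01],[0,-0.015,-0.015,0,0,0,0.01],[0,-0.015,-0.02,0,0,0,0.01],[-0.01,-0.01,-0.025,0,0,0,0.01],[-0.03,0,-0.02,0,0,0,0.01],[-0.03,0,0,0,0,0,0.01],[0,0,0,0,0,0,0.01]]]'

```text
t: 16.2
tool_pos: [0.3753, 0.1548, 0.2351]
tool_rot: [0.689, 1.458, -0.688]
contact_force: [1.6, 0.1, -1.3]
opening: 0.0222
```

Run:
```python
from h import *
st();tip();snap('top','t8');marks('top',['rod_tip','rod_grip','door_handle']);snap('side');marks('side',['rod_tip','rod_grip','door_handle','stand_seat'])
rows([((.42,.22,.23),-30),((.463,.293,.225),-11.7)],.01,step=.036,ang=5)
```

```text
t 16.2 p [0.3753 0.1548 0.2351] R [[0.001, 0.772, 0.636], [0.001, 0.636, -0.772], [-1.0, 0.001, -0.0]] F [ 1.6  0.1 -1.3] op 0.0222 q [ 2.070e-01 -5.190e-01  2.086e+00  1.000e-03  1.573e+00 -4.820e-01]
tip [ 0.5191 -0.0196  0.1981]
top rod_tip 0.5 [ 0.519 -0.02   0.196] [304. 198.]
top rod_tip 0.19 [ 0.371 -0.285  0.009] [382. 246.]
top door_handle 0.74 [ 0.596 -0.063  0.097] [315. 177.]
side rod_tip 0.66 [ 0.512 -0.019  0.183] [268. 175.]
side rod_grip 0.79 [0.368 0.159 0.236] [304. 209.]
side door_handle 0.84 [ 0.593 -0.066  0.093] [249. 184.]
side stand_seat 0.79 [0.187 0.38  0.093] [361. 327.]
side stand_seat 0.58 [0.46  0.293 0.073] [260. 282.]
9 end [0.463 0.293 0.225]
[[-0.001,0.016,-0.004,-4.1,-0.1,0.1,0.01],[-0.001,0.016,-0.003,-4.1,-0.1,0.1,0.01],[0,0.016,-0.002,-4.1,-0.1,0.1,0.01],[-0.001,0.016,-0.001,-4.2,-0.1,0.1,0.01],[0,0.017,0,-4.1,-0.1,0.1,0.01],[0.001,0.021,0,-4.6,0,0,0.01],[0.001,0.021,0.002,-4.6,0,0,0.01],[0.001,0.021,0.004,-4.6,0,0,0.01],[0.002,0.021,0.005,-4.5,0,0.1,0.01]]
```

View pics/t8.png

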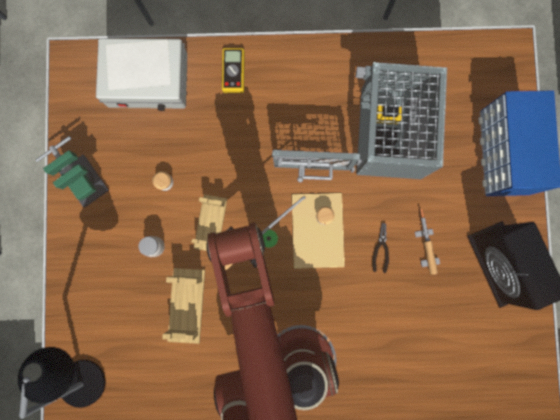

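Top view: the door stands about square to the cage (px 275–355, row 160), bystanders are in place, and the stand at (210,222) is empty. Taking the rod back.

>>> arm_command --plan '[[[-0.001,0.016,-0.004,-4.1,0,0,0.01],[-0.001,0.016,-0.003,-4.1,0,0,0.01],[0,0.016,-0.002,-4.1,0,0,0.01],[-0.001,0.016,-0.001,-4.2,0,0,0.01],[0,0.017,0,-4.1,0,0,0.01],[0.001,0.021,0,-4.6,0,0,0.01],[0.001,0.021,0.002,-4.6,0,0,0.01],[0.001,0.021,0.004,-4.6,0,0,0.01],[0.002,0.021,0.005,-4.5,0,0,0.01],[0,0,0,0,0,0,0.01]]]'

```text
t: 17.48
tool_pos: [0.465, 0.2982, 0.2156]
tool_rot: [0.133, 1.586, -0.145]
contact_force: [0.4, -1.9, -2.0]
opening: 0.0223
```

Run:
```python
from h import *
st();tip();rows([((.467,.2918,.17),-11.7)],.01,step=.03,ang=5)
```

```text
t 17.48 p [0.465  0.2982 0.2156] R [[-0.021, 0.176, 0.984], [-0.006, 0.984, -0.176], [-1.0, -0.01, -0.019]] F [ 0.4 -1.9 -2. ] op 0.0223 q [ 0.434 -0.096  1.786  0.003  1.473 -0.961]
tip [0.6866 0.2582 0.1743]
2 end [0.467 0.291 0.17 ]
[[0.023,-0.003,0.002,0.8,-0.5,0.3,0.01],[0.023,-0.003,0.002,0.8,-0.6,0.3,0.01]]
```

>>> arm_command --plan '[[[0.023,-0.003,0.001,0.8,-0.5,0.3,0.01],[0.023,-0.003,0.001,0.8,-0.5,0.3,0.01],[0,0,0,0,0,0,0.01]]]'

```text
t: 17.73
tool_pos: [0.4661, 0.2923, 0.1677]
tool_rot: [0.162, 1.566, -0.162]
contact_force: [-0.5, -1.4, -4.3]
opening: 0.0222
```

Run:
```python
from h import *
st();tip();snap('wrist','w9');marks('wrist',['rod_grip','stand_seat','stand'])
for c in('side','top'): snap(c);marks(c,['rod_tip','rod_grip'])
rows([((.467,.2918,.14),-11.7)],.01,step=.03,ang=5)
```

```text
t 17.73 p [0.4661 0.2923 0.1677] R [[-0.001, 0.205, 0.979], [0.0, 0.979, -0.205], [-1.0, -0.0, -0.001]] F [-0.5 -1.4 -4.3] op 0.0222 q [ 4.24e-01 -7.70e-02  1.85e+00  1.00e-03  1.37e+00 -9.41e-01]
tip [0.6873 0.2461 0.1304]
wrist rod_grip 0.57 [0.466 0.295 0.18 ] [273. 274.]
side rod_tip 0.95 [0.685 0.253 0.133] [182. 243.]
side rod_tip 0.7 [0.61  0.449 0.024] [187. 334.]
side rod_grip 0.55 [0.465 0.297 0.181] [255. 257.]
top rod_tip 0.72 [0.69  0.247 0.138] [217. 148.]
2 end [0.467 0.292 0.14 ]
[[0.017,-0.002,-0.001,0,0.2,-0.2,0.01],[0.017,-0.001,-0.001,0,0.2,-0.2,0.01]]
```

View pics/w9.png

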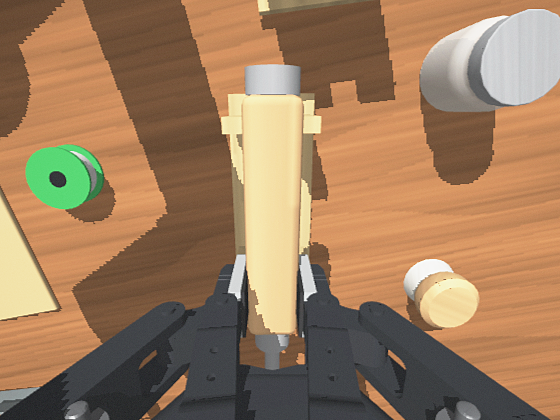

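Wrist view: the rod handle lies centred over the stand, aligned with both notches (handle 245–300 over stand 230–315). The grip centre is about 12 mm above the TCP, so it should seat at a TCP z of about 0.063. Lowering.

>>> arm_command --plan '[[[0.02,0,0,0,0,0,0.01],[0.02,0,0,0,0,0,0.01],[0.02,0,0,0,0,0,0.01],[0.016,0,0,0,0,0,0.01],[0,0,0,0,0,0,0.01]]]'

```text
t: 18.65
tool_pos: [0.473, 0.2962, 0.1006]
tool_rot: [0.169, 1.549, -0.152]
contact_force: [-0.5, -0.7, -3.4]
opening: 0.0226
```

Run:
```python
from h import *
st();tip();snap('side');marks('side',['rod_tip','rod_grip']);snap('wrist');marks('wrist',['rod_grip']);rows([((.466,.292,.064),-11.7)],.01,step=.01,ang=5)
```

```text
t 18.65 p [0.473  0.2962 0.1006] R [[0.017, 0.203, 0.979], [0.009, 0.979, -0.203], [-1.0, 0.012, 0.014]] F [-0.5 -0.7 -3.4] op 0.0226 q [ 4.260e-01 -0.000e+00  1.894e+00  1.000e-03  1.229e+00 -9.410e-01]
tip [0.6949 0.2506 0.0668]
side rod_tip 0.96 [0.691 0.253 0.063] [184. 260.]
side rod_grip 0.83 [0.465 0.297 0.105] [256. 276.]
wrist rod_grip 0.79 [0.471 0.299 0.112] [270. 266.]
5 end [0.466 0.292 0.064]
[[0.008,-0.002,-0.002,0,0.2,-0.2,0.01],[0.008,-0.002,-0.002,0,0.3,-0.2,0.01],[0.009,-0.001,-0.002,0,0.2,-0.2,0.01],[0.008,-0.002,-0.002,0,0.3,-0.2,0.01],[0.009,-0.001,-0.001,0,0.2,-0.2,0.01]]
```

>>> arm_command --plan '[[[0.003,-0.003,-0.005,0,0.8,-0.6,0.01],[0,0,0,0,0,0,0.01]]]'

```text
t: 19.07
tool_pos: [0.4717, 0.2963, 0.1052]
tool_rot: [0.166, 1.554, -0.154]
contact_force: [-0.6, -0.6, -3.3]
opening: 0.0223
```

Run:
```python
from h import *
st();tip();rows([((.466,.292,.066),-11.7)],.01,step=.01,ang=5)
```

```text
t 19.07 p [0.4717 0.2963 0.1052] R [[0.011, 0.203, 0.979], [0.006, 0.979, -0.203], [-1.0, 0.009, 0.01]] F [-0.6 -0.6 -3.3] op 0.0223 q [ 4.270e-01 -5.000e-03  1.890e+00  1.000e-03  1.243e+00 -9.400e-01]
tip [0.6934 0.2506 0.0705]
4 end [0.466 0.292 0.066]
[[0.01,-0.001,-0.001,0,0.1,-0.1,0.01],[0.01,-0.002,-0.001,0,0.2,-0.1,0.01],[0.01,-0.001,-0.001,0,0.1,-0.1,0.01],[0.009,-0.002,-0.002,0,0.2,-0.2,0.01]]
```

>>> arm_command --plan '[[[0.01,-0.003,-0.004,0,0.3,-0.2,0.01],[0.01,-0.002,-0.002,0,0.3,-0.2,0.01],[0.01,-0.001,-0.001,0,0.2,0,0.01]]]'

```text
t: 19.32
tool_pos: [0.4661, 0.2931, 0.0778]
tool_rot: [0.165, 1.562, -0.156]
contact_force: [-0.7, 0.6, -2.6]
opening: 0.0223
```

Run:
```python
from h import *
st();tip();rows([((.466,.292,.066),-11.7)],.01,step=.01,ang=5);snap('wrist');marks('wrist',['rod_grip']);snap('side');marks('side',['rod_tip','rod_grip'])
```

```text
t 19.32 p [0.4661 0.2931 0.0778] R [[0.003, 0.203, 0.979], [0.006, 0.979, -0.203], [-1.0, 0.006, 0.002]] F [-0.7  0.6 -2.6] op 0.0223 q [ 0.424  0.02   1.916  0.004  1.201 -0.944]
tip [0.6876 0.2475 0.0413]
2 end [0.466 0.292 0.066]
[[0.006,-0.001,0,0,0.1,-0.2,0.01],[0.006,0,0,0,0,-0.2,0.01]]
wrist rod_grip 0.57 [0.462 0.296 0.082] [276. 274.]
side rod_tip 0.74 [0.682 0.25  0.031] [190. 266.]
side rod_grip 0.59 [0.456 0.299 0.083] [260. 282.]
```

>>> arm_command --plan '[[[0.005,-0.001,0,0,0.1,-0.2,0.01],[0.004,0,0,0,0,0,0.01],[0.004,0,0,0,0,0,0.01]]]'

```text
t: 19.82
tool_pos: [0.4677, 0.2928, 0.0662]
tool_rot: [0.163, 1.561, -0.157]
contact_force: [1.0, 1.2, -2.5]
opening: 0.0226
```

Run:
```python
from h import *
st();tip()
```

```text
t 19.82 p [0.4677 0.2928 0.0662] R [[0.004, 0.203, 0.979], [0.004, 0.979, -0.203], [-1.0, 0.004, 0.003]] F [ 1.   1.2 -2.5] op 0.0226 q [ 0.424  0.038  1.919  0.002  1.18  -0.943]
tip [0.6891 0.2471 0.0299]
```

>>> arm_command --plan '[[[0.004,0,0,0,0,0,0.01],[0.004,0,0,0,0,0,0.01]]]'

```text
t: 19.98
tool_pos: [0.4681, 0.2931, 0.0639]
tool_rot: [0.161, 1.564, -0.159]
contact_force: [-19.0, -9.2, 36.5]
opening: 0.0228
```

Run:
```python
from h import *
st();tip();snap('side');marks('side',['rod_tip','rod_grip']);snap('wrist');marks('wrist',['rod_grip'])
```

```text
t 19.98 p [0.4681 0.2931 0.0639] R [[0.001, 0.203, 0.979], [0.001, 0.979, -0.203], [-1.0, 0.002, 0.0]] F [-19.   -9.2  36.5] op 0.0228 q [ 4.240e-01  4.500e-02  1.916e+00  1.000e-03  1.179e+00 -9.430e-01]
tip [0.6894 0.2474 0.027 ]
side rod_tip 0.8 [0.686 0.249 0.022] [189. 268.]
side rod_grip 0.83 [0.46  0.298 0.068] [259. 285.]
wrist rod_grip 0.89 [0.466 0.296 0.074] [273. 274.]
```

The contact force of 36 N upward and marks matching the starting pose (tip 0.686, 0.249, 0.022; before 0.685, 0.250, 0.023) show the rod is seated. Opening and retreating.

>>> arm_command --plan '[[[-0.002,0,0,0,0,0,0.03],[0,0,0,0,0,0,0.05],[0,0,0,0,0,0,0.07],[0,0,0,0,0,0,0.0854],[0,0,0,0,0,0,0.0854],[0,0,0,0,0,0,0.0854]]]'

```text
t: 20.73
tool_pos: [0.4715, 0.2947, 0.0689]
tool_rot: [0.165, 1.555, -0.155]
contact_force: [0.6, -0.6, 0.7]
opening: 0.0854
```

Run:
```python
from h import *
st();snap('wrist');marks('wrist',['rod_grip'])
```

```text
t 20.73 p [0.4715 0.2947 0.0689] R [[0.01, 0.203, 0.979], [0.006, 0.979, -0.203], [-1.0, 0.008, 0.009]] F [ 0.6 -0.6  0.7] op 0.0854 q [ 4.240e-01  4.100e-02  1.911e+00  1.000e-03  1.178e+00 -9.430e-01]
wrist rod_grip 0.59 [0.465 0.295 0.069] [269. 259.]
```

>>> arm_command --plan '[[[-0.015,0,0,0,0,0,0.0854],[-0.025,0,0,0,0,0,0.0854],[-0.03,0,0,0,0,0,0.0854],[-0.03,0,0,0,0,0,0.0854],[-0.03,0,-0.02,0,0,0,0.0854],[-0.02,0,-0.02,0,0,0,0.0854],[0,0,0,0,0,0,0.0854],[0,0,0,0,0,0,0.0854]]]'

```text
t: 21.5
tool_pos: [0.4275, 0.3007, 0.2202]
tool_rot: [0.163, 1.564, -0.16]
contact_force: [-1.1, -0.3, -0.6]
opening: 0.0855
```

Run:
```python
from h import *
st()
for c,n in(('side',['rod_tip','rod_grip','door_handle']),('top',['rod_tip','door_handle','brush_a_mid','brush_b_mid','spool_mid','jar_mid']),('wrist',['rod_grip','stand_seat'])):
    snap(c,c+'10');marks(c,n)
a=cv2.imread('pics/wrist10.png');b=cv2.imread('pics/side10.png')[60:340,120:400]
cv2.imwrite('pics/c10.png',np.hstack([cv2.resize(a,(400,300)),cv2.resize(b,(300,300))]))
```

```text
t 21.5 p [0.4275 0.3007 0.2202] R [[0.001, 0.204, 0.979], [0.002, 0.979, -0.204], [-1.0, 0.002, 0.0]] F [-1.1 -0.3 -0.6] op 0.0855 q [ 4.700e-01 -1.890e-01  1.861e+00  1.000e-03  1.468e+00 -8.960e-01]
side rod_tip 0.57 [ 0.434  0.301 -0.008] [269. 304.]
side rod_tip 0.56 [0.687 0.253 0.024] [188. 268.]
side rod_grip 0.92 [0.46  0.294 0.069] [259. 284.]
side door_handle 0.74 [ 0.592 -0.067  0.093] [249. 184.]
top rod_tip 0.51 [0.69  0.248 0.03 ] [221. 155.]
top door_handle 0.79 [ 0.597 -0.063  0.097] [315. 177.]
top brush_a_mid 0.69 [ 0.481 -0.091  0.03 ] [324. 215.]
top brush_b_mid 0.87 [0.61  0.447 0.027] [162. 181.]
top spool_mid 0.48 [0.404 0.101 0.013] [267. 239.]
top jar_mid 0.76 [0.393 0.481 0.044] [151. 246.]
top jar_mid 0.71 [0.608 0.444 0.031] [163. 181.]
wrist stand_seat 0.89 [0.464 0.297 0.078] [275. 233.]
```

All the marks match the starting layout: rod tip and grip are back in place, and the door handle reads as open about 1.54 rad. Handing in.

```bash
python3 -c "
from h import *
finish_job();st()"
```

```text
the job is handed in; nothing more can be done
the job is handed in; nothing more can be done
```

I drew the cage's bolt back with the hook rod, swung the door open, laid the rod back in its stand and handed the job in at about 21.5 s. No verdict is reported.

- **Bolt:** the force rose to 12 N at the stop, and the top picture showed the knob about 45 mm back with the bolt clear of its keeper. I did not look at the bolt itself again after opening the door.
- **Door:** in the last check the handle position puts it at about 1.54 rad open. The top picture also showed it about square to the cage front.
- **Rod:** released, with the hook at the same end as before. The side camera put the tip at (0.687, 0.253, 0.024) and the grip point at (0.460, 0.294, 0.069). Before the job these read (0.685, 0.250, 0.023) and (0.459, 0.296, 0.071).
- **Bystanders:** the brushes, spool and jar read within about 5 mm of where they started. The pliers and soldering iron were not re-measured, but the arm did not work near them once it left its start.

**Checks that failed or disagreed:**
- In the last check the side camera also gave a false rod tip at the stand, with almost the same confidence as the true one.
- The wrist camera found only the empty seat point, not the rod grip, after release.
- The final close-up could not be viewed because the 12-picture limit was reached, so the seating rests on the side and top marks and on the 36 N contact felt before release.

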